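Slide the shelf plank out to its post and hold it level

ROBOT

A 6-joint arm with a two-finger parallel gripper is mounted at the origin on the work surface. World frame = base frame: x ahead of the robot, y to its left, z up, the work surface at z = 0. Lengths are in m, angles in rad, forces in N, time in s.
With the tool pointing down it reaches from about 0.325 to 0.925 m from the base axis. Payload 3.1 kg.
Tool frame: the origin (TCP) lies midway between the tips of the shut fingers; the grasp point (between the pads) lies 19 mm behind it; z points along the fingers, y is the direction in which the jaws open and shut (so a half turn about z gives the same grasp; the last joint's range is limited). The gripper opens to 85 mm and grips with 20 to 120 N. Pads are 22 mm wide; open, the fingers measure 114 mm over their backs; the gripper's body (76 mm by 85 mm) begins 54 mm behind the grasp point. The pads swing forward as they close: fully open they stand 13 mm farther back than shut.
Start: joints at [-1.332, 0.217, 1.613, -0, 1.311, -0.112], TCP at [0.215, -0.587, 0.231] pointing down, gripper open.
Joint ranges: [-2.75, 2.75], [-0.78, 2.1], [0.31, 2.55], [-1.13, 4.27], [0.13, 2.63], [-2.58, 2.58]. Speed limits (rad/s): [2.79, 2.79, 3.14, 3.14, 3.14, 3.14].

INTERFACE

Orientations are given as a unit quaternion [w, x, y, z].
In Python, from rig import ctrl gives the robot as it stands.
- The arm moves only by the shell command python3 -m inch 'ROWS' [FORCE]. ROWS is JSON, a list of rows, each an object of numbers: "grip": the finger opening in mm, from 0 to 85.4; "dx", "dy", "dz": the shift along the world's x, y, z in mm; "wx", "wy", "wz": the turn, a rotation vector about the world's x, y, z in degrees. A call has 1 to 5 rows; each row is the pose to reach, as a shift and turn from the pose commanded when the call began; what a row does not reach only later rows make up. A row lasts 1/12 s, in which the tool goes at most 41.7 mm and 7.16 degrees, less where a joint would pass 70% of its speed; a pose out of reach is approached as far as the arm can. A call with a gripper value outside its range is refused whole. The fingers move at their own pace and stop on an object; FORCE is the grip in N (left out, the last holds). Time passes only in rows, so rows that repeat a pose let the fingers close. It gives the time, the measured TCP pose, the force and the opening at its end, in the units of the state.
- ctrl.get_obs(): the state, without advancing time (a new reading comes with each control period).
- ctrl.read_camera(name): name is "scene" or "side" or "wrist"; returns a dict with "frame" (384x512x3 uint8, red, green, blue), "z_map" (384x512 float32, m along the optical axis (not along the pixel's ray), 0 where there is no reading), "fx", "fy", "cx", "cy" (pixels), "rvec" (rotation vector, rad) and "tvec" (3), from world to camera coordinates, as OpenCV has them; the wrist camera has in their place "T_tool_cam" (4x4, takes a point from camera to tool coordinates, whose origin is the TCP and whose axes are the flange's). Camera axes: x right, y down, z forward; pixel columns grow to the right and rows downward; lengths in m; the calibration is good to about 2 mm. A picture is of the moment at which its call begins: read the wrist's pose just before it.
- ctrl.hand_in(): hands the job in, once; it reports no verdict.
The state is a dict: "time_s": time; "qpos": joint angles; "joint_vel": joint speeds; "joint_torque": joint torques, N m; "ee_pos": TCP position; "tcp_rot": TCP orientation; "wrist_force": force on the tool from outside, world axes, zero at the start; "ft_torque": the same for the moment, N m; "grip_width": finger opening in m.
Only numpy, scipy, OpenCV 4.12 (cv2) and the standard library are available. Lean on these libraries where they do the work, as an engineer would, in place of code of your own. Each camera call takes 0.05 s, during which the arm holds its last target.

TASK

Slide the loose shelf plank straight out over the side of its white riser, raised lip first, until its lip end is in line with the upright metal post, and keep hold of it there so that it stays level and does not tip: the program finishes while still holding the plank, with its other end still resting on the riser, ready for a colleague to screw it to the post. Be gentle: the riser is thin acrylic, so never press the plank onto it with more than about 60 N, and let the pen pot keep standing on the plank. Leave the post and everything else on the counter alone.

Things in the scene. Friction and masses are not known exactly. Their poses are not given: they have to be found in the camera images.
- stand: White acrylic riser fixed to the counter: top 170 (its x) by 180 (its y) by 10 mm thick, upper face 100 mm above the counter, on two end panels. Origin: centre of its footprint on the counter; z up. Its +y axis is the outward direction in which the plank is to be slid; the +y edge of its top is 90 mm from the origin.
- plank: Loose wooden plank on the riser, 150 (x) by 340 (y) by 15 mm, 0.4 to 0.7 kg, no guides. A lip stands across its +y end: 110 mm long (x), 14 thick (y = 156 to 170 mm), 40 high above the plank's upper face; can be pinched from above. Origin: centre of underside; z up, +y to the lip. Starts about centred on the riser, turned up to 0.06 rad from it. Far out it tips unless held.
- plank_end (a point): Middle of the plank's lip-end face, at half the plank's thickness: (0, 170, 7.5) mm in the plank's frame; axes as the plank's.
- post: Upright aluminium post, 16 mm square, 160 tall, foot 50 mm across, fixed to the counter on the riser's +x side, its middle 120 mm from the riser's centreline and 210 to 250 mm beyond the riser's +y edge. Origin: middle of its foot on the counter; z up; x, y parallel to the riser's. The plank's end face is to come level with the post's middle, measured along the riser's y.
- pot: Green round pen pot, 70 mm across the rim, 95 mm high, with pens and scissors up to 155 mm high, about 0.2 kg; stands loose on the inner half of the plank, 120 mm or more from the lip, and rides along with it. Origin: centre of its underside; z up.
- notes: White paper block 75 by 75 by 30 mm lying on the counter in the plank's path, under the overhang; stands loose on the counter, not part of the job, leave it where it is. Origin: centre of its underside, z up.
- tape: Clear tape roll, ring 90 mm across, 24 mm high, on the robot's side of the riser; stands loose on the counter, not part of the job, leave it where it is. Origin: centre of its underside, z up.
- calculator: Black desk calculator 150 by 110 by 22 mm; stands loose on the counter, not part of the job, leave it where it is. Origin: centre of its underside, z up.
- phone: Black phone-like slab 150 by 72 by 9 mm; stands loose on the counter, not part of the job, leave it where it is. Origin: centre of its underside, z up.
- sponges: Yellow and green pack of sponges 85 by 130 by 42 mm; stands loose on the counter, not part of the job, leave it where it is. Origin: centre of its underside, z up.
- stapler: Grey and black stapler 135 by 34 by 45 mm; stands loose on the counter, not part of the job, leave it where it is. Origin: centre of its underside, z up.
- calendar: White tent-shaped desk calendar, 160 mm wide, 120 mm high; stands loose on the counter, not part of the job, leave it where it is. Origin: centre of its underside, z up.
Things that resemble listed ones, but are neither listed nor needed, are in the scene too. What is shaped like the pot but black or pink is not meant.

How it is judged:
By the outcome, as a careful person would: the job done as asked, in the order asked, and still so for the second after the job is handed in, while the arm keeps its last pose, push and grip.
It also fails if it takes over 35 s, if anything falls off the work surface, if the arm or the gripper's body presses on something with over 40 N, if the wrist force passes 120 N, or if a joint passes its speed limit or range.

## Working session

There is one attempt and no reset: what is moved stays moved. The work goes in short steps, Python scripts to look and compute and a shell command to move; the robot and the scene stay as the last step left them, time stands still between calls to the robot, and variables do not carry over. Pictures are saved under pics/ and viewed, and the job is handed in when it is done.

```bash
ls; mkdir -p pics
cat > h.py <<'E'
from rig import ctrl
import numpy as np, cv2
def save(name,fn,scale=1.0):
    c=ctrl.read_camera(name); f=c['frame'][:,:,::-1]
    if scale!=1: f=cv2.resize(f,None,fx=scale,fy=scale)
    cv2.imwrite('pics/'+fn,f); np.savez('pics/'+fn[:-4]+'.npz',**c); return c
def cloud(c):
    z=c['z_map'];v,u=np.mgrid[:z.shape[0],:z.shape[1]]
    P=np.stack([(u-c['cx'])/c['fx']*z,(v-c['cy'])/c['fy']*z,z],-1)
    R=cv2.Rodrigues(np.array(c['rvec'],float))[0]
    W=(P-np.array(c['tvec']).ravel())@R
    W[z==0]=np.nan
    return W
E
python3 - <<'E'
from h import *
o=ctrl.get_obs(); print(o)
for n in('scene','side','wrist'): save(n,n+'0.png',1.5)
E
```

```text
pics
{'time_s': 0.0, 'qpos': array([-1.33220530e+00,  2.17752574e-01,  1.61493564e+00,  5.52084915e-05,
        1.31122564e+00, -1.12197021e-01]), 'joint_vel': array([-0.00096519,  0.00082041, -0.00228007,  0.00012639, -0.00067356,
        0.00041129]), 'joint_torque': array([ 3.23156337e-04, -3.96838653e+01, -3.03852439e+01, -3.03087763e-04,
        9.72542271e-03, -2.66111783e-06]), 'ee_pos': array([ 0.21462311, -0.58614977,  0.22996842]), 'tcp_rot': array([-1.15996961e-03,  9.84658438e-01,  1.74489003e-01, -4.66797290e-05]), 'wrist_force': array([-0.11204584,  0.37749817, -0.35375609]), 'ft_torque': array([-0.01180519,  0.01093241,  0.04524237]), 'grip_width': 0.08538958873714982}
```

View pics/scene0.png

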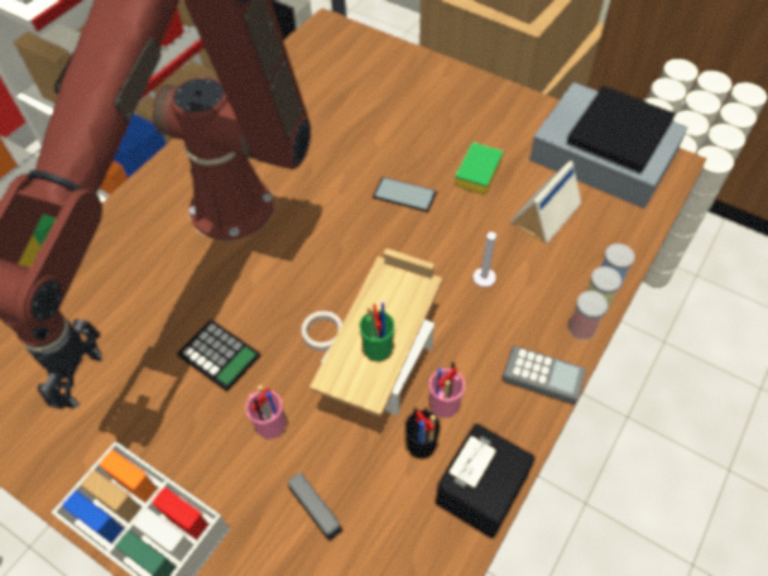

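View pics/side0.png

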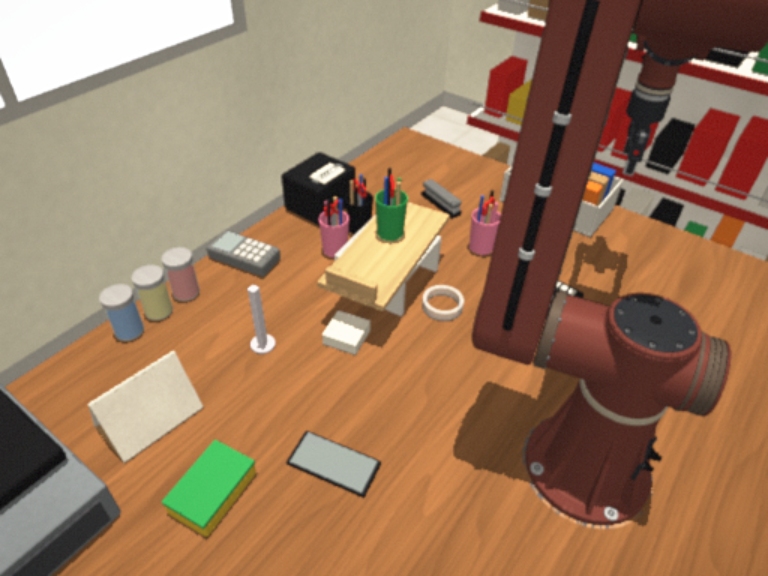

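View pics/wrist0.png

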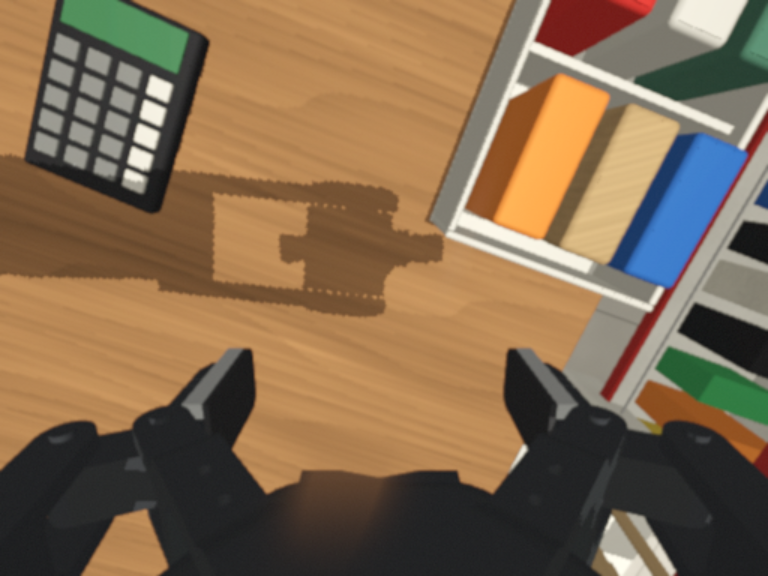

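The scene shows the plank with its lip at px (410,262), the green pot at (377,335) and the post at (487,262). In the side view the notes block is at (347,332), under the overhang, and the post is at (257,320). Next I measure them.

Run:
```python
from h import *
for n in('scene','side'):
    c=dict(np.load(f'pics/{n}0.npz')); W=cloud(c); f=c['frame'].astype(int)
    print(n, 'cam',(-cv2.Rodrigues(c['rvec'])[0].T@c['tvec'].ravel()).round(3))
    z=W[...,2]
    u0,v0=(250,220) if n=='scene' else (255,160)
    # plank
    pts={'scene':[(273,176),(230,200),(275,200),(240,240),(325,160),(327,184)],'side':[(233,195),(240,180),(280,160),(172,195),(175,228),(230,222)]}[n]
    for p in pts: print(p,W[p[1],p[0]].round(4))
    m=np.abs(z-0.115)<0.006
    roi=np.zeros_like(m); 
    if n=='scene': roi[150:290,190:310]=1
    else: roi[130:215,200:310]=1
    woody=(f[...,0]>f[...,2]+30)&(f[...,0]-f[...,1]<70)&(f[...,0]>120)
    P=W[m&roi&woody]; print('plank',len(P))
    r=cv2.minAreaRect(P[:,:2].astype(np.float32)); print(r, np.median(P[:,2]))
    print(cv2.boxPoints(r).round(4).tolist())
    L=W[(z>0.145)&(z<0.162)&roi&woody]; print('lip',len(L)); 
    if len(L)>3: print(cv2.minAreaRect(L[:,:2].astype(np.float32)),L.mean(0), np.percentile(L[:,2],90))
    roi2=np.zeros_like(m)
    if n=='scene': roi2[145:195,305:340]=1
    else: roi2[185:240,155:190]=1
    Q=W[roi2&(z>0.03)&(z<0.175)]; print('post',len(Q),np.median(Q,0),Q.min(0),Q.max(0))
    Q=W[roi2&(z>0.152)&(z<0.17)]; print('posttop',len(Q),Q.mean(0) if len(Q) else 0,Q.min(0),Q.max(0))
```

```text
scene cam [ 0.983 -0.772  1.37 ]
(273, 176) [ 0.5283 -0.0059  0.1441]
(230, 200) [ 0.4033 -0.0812  0.0005]
(275, 200) [ 0.5692 -0.0593  0.1073]
(240, 240) [ 0.5569 -0.2392  0.1125]
(325, 160) [0.6368 0.1408 0.1408]
(327, 184) [0.6537 0.1538 0.0018]
plank 3750
((0.6056597232818604, -0.14898860454559326), (0.26460403203964233, 0.3448903262615204), 10.16612720489502) 0.11361741457220295
[[0.4449999928474426, -0.0026000000070780516], [0.5059000253677368, -0.34209999442100525], [0.7663000226020813, -0.2953999936580658], [0.7053999900817871, 0.04410000145435333]]
lip 184
((0.6186442971229553, -0.12208810448646545), (0.11095669865608215, 0.37440258264541626), 40.4679069519043) [ 0.53375594 -0.01222555  0.15194103] 0.15636934464522884
post 151 [0.64428037 0.13844143 0.10583967] [0.63425524 0.13150492 0.03241755] [0.65248469 0.15357324 0.16268149]
posttop 26 [0.64275883 0.14256362 0.15742559] [0.63475185 0.13150492 0.1537176 ] [0.64995194 0.15192822 0.16268149]
side cam [-0.031  0.663  0.931]
(233, 195) [0.5173 0.0118 0.1188]
(240, 180) [ 0.5456 -0.0569  0.1148]
(280, 160) [ 0.5032 -0.2144  0.1161]
(172, 195) [0.6356 0.1408 0.1459]
(175, 228) [0.6335 0.1517 0.0162]
(230, 222) [0.5092 0.0385 0.0295]
plank 2307
((0.5963910818099976, -0.1501438468694687), (0.244480699300766, 0.34905245900154114), 10.314480781555176) 0.11508384565678911
[[0.4449000060558319, -0.0003000000142492354], [0.5073999762535095, -0.34369999170303345], [0.7479000091552734, -0.30000001192092896], [0.6854000091552734, 0.04340000078082085]]
lip 199
((0.5957460403442383, -0.07886716723442078), (0.18756212294101715, 0.24362482130527496), 20.67249298095703) [0.52089514 0.0018661  0.15322215] 0.15675476295005022
post 261 [0.63636039 0.15185286 0.10469854] [0.63113444 0.13671921 0.03001167] [0.65145017 0.15743973 0.16174953]
posttop 39 [0.64029578 0.14784752 0.15841081] [0.6324575  0.1380129  0.15218632] [0.65014675 0.15718552 0.16174953]
```

Run:
```python
from h import *
for n,b in(('scene',(180,140,320,290)),('side',(140,110,330,250))):
    f=dict(np.load(f'pics/{n}0.npz'))['frame'][:,:,::-1]
    x0,y0,x1,y1=b; cv2.imwrite(f'pics/{n}0c.png',cv2.resize(f[y0:y1,x0:x1],None,fx=4,fy=4,interpolation=2))
```

```text
(no output)
```

View pics/scene0c.png

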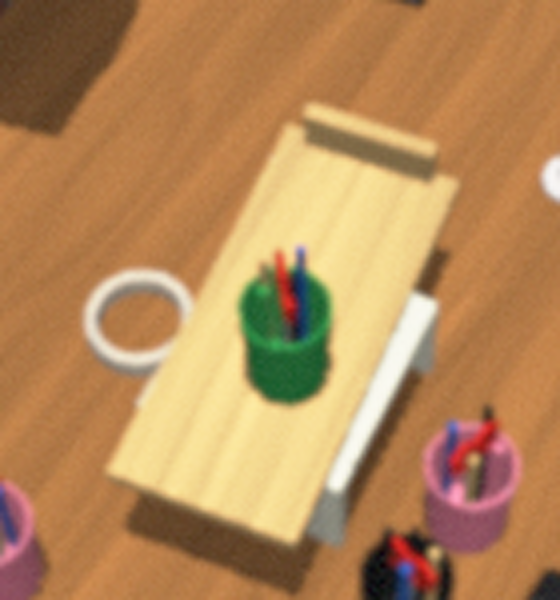

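View pics/side0c.png

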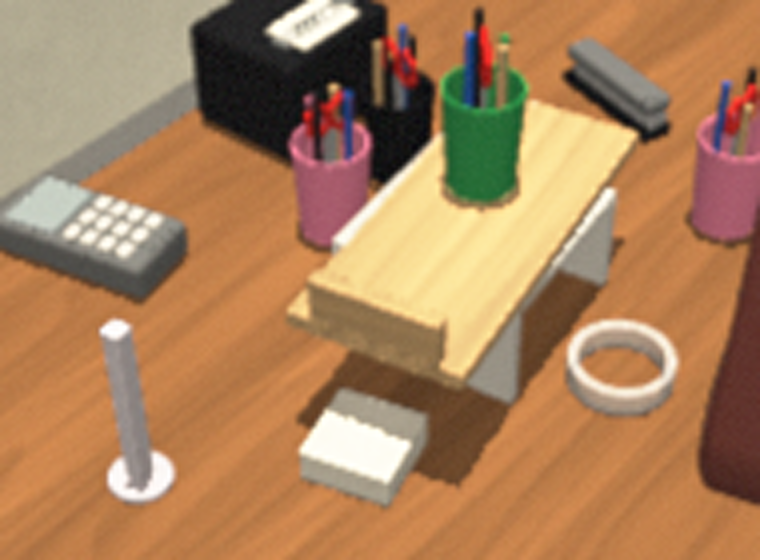

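Run:
```python
from h import *
from scipy import ndimage as nd
for n in('scene','side'):
    c=dict(np.load(f'pics/{n}0.npz')); W=cloud(c); f=c['frame'].astype(int); z=W[...,2]
    roi=np.zeros(z.shape,bool)
    if n=='scene': roi[150:290,190:310]=1
    else: roi[130:240,200:310]=1
    woody=(f[...,0]>f[...,2]+30)&(f[...,0]-f[...,1]<70)&(f[...,0]>120)
    def big(m):
        l,k=nd.label(m); return l==1+np.argmax(nd.sum(m,l,range(1,k+1)))
    m=big((np.abs(z-0.115)<0.006)&roi&woody); m=nd.binary_opening(m)
    P=W[m]; r=cv2.minAreaRect(P[:,:2].astype(np.float32)); print(n,'plank',len(P),r,cv2.boxPoints(r).round(4).tolist())
    m=big((z>0.143)&(z<0.165)&roi&woody); P=W[m]; r=cv2.minAreaRect(P[:,:2].astype(np.float32));print('lip',len(P),r,P.mean(0).round(4), cv2.boxPoints(r).round(4).tolist())
    white=(f.max(-1)-f.min(-1)<25)&(f.min(-1)>120)
    for nm,lo,hi in(('panel',0.01,0.085),('top',0.09,0.106)):
        m=white&roi&(z>lo)&(z<hi)
        l,k=nd.label(m)
        for i in range(1,k+1):
            P=W[l==i]
            if len(P)<15: continue
            x=P[:,:2]; cc=x.mean(0); u,s,vt=np.linalg.svd(x-cc,full_matrices=False)
            d=vt[0]*np.sign(vt[0,1]); print(n,nm,len(P),'c',P.mean(0).round(4),'dir deg',np.degrees(np.arctan2(-d[0],d[1])).round(2),'ext',((x-cc)@d).min().round(4),((x-cc)@d).max().round(4),'w',((x-cc)@vt[1]).std().round(4), 'z',P[:,2].min().round(3),P[:,2].max().round(3))
```

```text
scene plank 3659 ((0.550769031047821, -0.15883150696754456), (0.1530715823173523, 0.3448903262615204), 10.166126251220703) [[0.4449999928474426, -0.0026000000070780516], [0.5059000253677368, -0.34209999442100525], [0.656499981880188, -0.3151000142097473], [0.5957000255584717, 0.024399999529123306]]
lip 185 ((0.522516131401062, 0.0012345612049102783), (0.1091010794043541, 0.018188247457146645), 10.506675720214844) [ 5.238e-01 -2.000e-04  1.514e-01] [[0.46720001101493835, 0.00019999999494757503], [0.47049999237060547, -0.01769999973475933], [0.5777999758720398, 0.002199999988079071], [0.5745000243186951, 0.020099999383091927]]
scene panel 40 c [ 0.6445 -0.2568  0.0443] dir deg -84.08 ext -0.0073 0.0075 w 0.0013 z 0.012 0.08
scene top 282 c [ 0.6357 -0.165   0.098 ] dir deg 8.49 ext -0.0938 0.0848 w 0.005 z 0.091 0.105
side plank 2285 ((0.5501659512519836, -0.15855322778224945), (0.15189994871616364, 0.34911251068115234), 9.78874683380127) [[0.4456000030040741, 0.0005000000237487257], [0.5049999952316284, -0.3434999883174896], [0.654699981212616, -0.31769999861717224], [0.595300018787384, 0.026399999856948853]]
lip 214 ((0.5215111374855042, 0.003378143534064293), (0.10935753583908081, 0.019284624606370926), 9.641117095947266) [0.5196 0.006  0.1524] [[0.4659999907016754, 0.003700000001117587], [0.4691999852657318, -0.015300000086426735], [0.5770000219345093, 0.003000000026077032], [0.5738000273704529, 0.02199999988079071]]
side panel 40 c [ 0.5863 -0.4848  0.0439] dir deg 86.78 ext -0.0281 0.0211 w 0.0066 z 0.04 0.048
side panel 103 c [ 0.4975 -0.2644  0.0393] dir deg -79.45 ext -0.0122 0.0258 w 0.0024 z 0.012 0.083
side panel 98 c [ 0.4748 -0.0955  0.0377] dir deg -82.87 ext -0.0111 0.0215 w 0.0019 z 0.01 0.083
side panel 252 c [0.5147 0.0387 0.0301] dir deg -79.45 ext -0.0372 0.0357 w 0.0129 z 0.025 0.035
side top 24 c [ 0.6307 -0.1021  0.0999] dir deg 10.08 ext -0.0307 0.0249 w 0.0024 z 0.098 0.102
```

The overview crops show the panels at both ends of the riser, and a strip of the riser's top along the plank's +x side. I'll fit that outer edge for the riser's direction, and find the pot.

Run:
```python
from h import *
from scipy import ndimage as nd
c=dict(np.load('pics/scene0.npz')); W=cloud(c); f=c['frame'].astype(int); z=W[...,2]
roi=np.zeros(z.shape,bool); roi[150:290,190:310]=1
white=(f.max(-1)-f.min(-1)<40)&(f.min(-1)>200)
m=white&roi&(z>0.085)&(z<0.11); P=W[m]
print(cv2.minAreaRect(P[:,:2].astype(np.float32)))
R=cv2.Rodrigues(c['rvec'])[0]; cam=-R.T@c['tvec'].ravel()
# subpixel outer edge: intersect the pixel rays w/ z=0.1; last white pixel in each row
def ray(u,v,h):
    d=R.T@np.array([(u-c['cx'])/c['fx'],(v-c['cy'])/c['fy'],1]); return cam+d*(h-cam[2])/d[2]
l,k=nd.label(white&roi); b=l==l[np.where(m)][len(P)//2]
E=[];I=[]
for v in range(150,290):
    us=np.where(b[v])[0]
    if len(us)>1: E.append(ray(us.max()+.5,v,.1)); I.append(ray(us.min()-.5,v,.1))
E=np.array(E);I=np.array(I); print(E[::4,:2].round(4).tolist())
for Q in(E[8:-12],):
    p=np.polyfit(Q[:,1],Q[:,0],1); print('outer edge angle',np.degrees(np.arctan(-p[0])),np.std(Q[:,0]-np.polyval(p,Q[:,1])))
g=(f[...,1]>f[...,0]+30)&(f[...,1]>f[...,2]+20)&roi
P=W[g&(z>0.12)]; print('pot',np.nanmean(P,0),np.nanmin(P,0),np.nanmax(P,0))
P=W[g&(z>0.2)]; print('pot rim',len(P),np.nanmin(P,0),np.nanmax(P,0),cv2.minEnclosingCircle(P[:,:2].astype(np.float32)))
```

```text
((0.6339345574378967, -0.16854238510131836), (0.019432570785284042, 0.1763106733560562), 7.318492889404297)
[[0.6191, -0.0839], [0.6344, -0.0914], [0.6365, -0.107], [0.6386, -0.1225], [0.6406, -0.1378], [0.6427, -0.1529], [0.6447, -0.1679], [0.6442, -0.1843], [0.6461, -0.199], [0.6481, -0.2135], [0.6501, -0.2279], [0.652, -0.2421]]
outer edge angle 6.630130264636907 0.0007700154381615957
pot [ 0.57807608 -0.20972535  0.17795111] [ 0.54102048 -0.23548189  0.12132931] [ 0.60730373 -0.16630716  0.25145071]
pot rim 109 [ 0.54132624 -0.23548189  0.20009527] [ 0.60730373 -0.16630716  0.25145071] ((0.5753083229064941, -0.20101654529571533), 0.0349617563188076)
```

```bash
python3 -m inch '[{"dz":40},{"dz":80},{"dz":120,"dx":5},{"dz":120,"dx":25,"dy":35,"wz":-3},{"dz":120,"dx":45,"dy":70,"wz":-6}]'
```

```text
schema error: expected keys grip, dx, dy, dz, wx, wy, wz
```

```bash
python3 -m inch '[{"grip":85,"dx":0,"dy":0,"dz":40,"wx":0,"wy":0,"wz":0},{"grip":85,"dx":0,"dy":0,"dz":80,"wx":0,"wy":0,"wz":0},{"grip":85,"dx":5,"dy":0,"dz":120,"wx":0,"wy":0,"wz":0},{"grip":85,"dx":25,"dy":35,"dz":120,"wx":0,"wy":0,"wz":-3},{"grip":85,"dx":45,"dy":70,"dz":120,"wx":0,"wy":0,"wz":-6}]'
```

```text
time_s: 0.57
ee_pos: [0.2601, -0.5191, 0.3556]
tcp_rot: [0.004, 0.993, 0.12, 0.001]
wrist_force: [1.4, -0.2, -0.5]
grip_width: 0.0849
```

```bash
python3 -m inch '[{"grip":85,"dx":18,"dy":36,"dz":0,"wx":0,"wy":0,"wz":-2},{"grip":85,"dx":36,"dy":72,"dz":0,"wx":0,"wy":0,"wz":-4},{"grip":85,"dx":54,"dy":108,"dz":0,"wx":0,"wy":0,"wz":-4},{"grip":85,"dx":72,"dy":144,"dz":0,"wx":0,"wy":0,"wz":-4},{"grip":85,"dx":90,"dy":180,"dz":0,"wx":0,"wy":0,"wz":-4}]'
python3 -m inch '[{"grip":85,"dx":18,"dy":36,"dz":0,"wx":0,"wy":0,"wz":0},{"grip":85,"dx":36,"dy":72,"dz":0,"wx":0,"wy":0,"wz":0},{"grip":85,"dx":54,"dy":108,"dz":0,"wx":0,"wy":0,"wz":0},{"grip":85,"dx":72,"dy":144,"dz":0,"wx":0,"wy":0,"wz":0},{"grip":85,"dx":90,"dy":180,"dz":0,"wx":0,"wy":0,"wz":0}]'
python3 -m inch '[{"grip":85,"dx":18,"dy":36,"dz":0,"wx":0,"wy":0,"wz":0},{"grip":85,"dx":36,"dy":72,"dz":0,"wx":0,"wy":0,"wz":0},{"grip":85,"dx":54,"dy":108,"dz":0,"wx":0,"wy":0,"wz":0},{"grip":85,"dx":72,"dy":135,"dz":-10,"wx":0,"wy":0,"wz":0},{"grip":85,"dx":82,"dy":155,"dz":-30,"wx":0,"wy":0,"wz":0}]'
```

```text
time_s: 0.98
ee_pos: [0.3501, -0.3349, 0.3509]
tcp_rot: [-0.0, 0.996, 0.088, -0.0]
wrist_force: [1.0, -0.2, -0.7]
grip_width: 0.0849
time_s: 1.4
ee_pos: [0.44, -0.1549, 0.3511]
tcp_rot: [0.0, 0.996, 0.088, 0.0]
wrist_force: [0.5, -0.4, 0.1]
grip_width: 0.085
time_s: 1.82
ee_pos: [0.5246, 0.0007, 0.3239]
tcp_rot: [0.0, 0.996, 0.089, 0.003]
wrist_force: [0.3, -0.9, 0.8]
grip_width: 0.0849
```

```bash
python3 -m inch '[{"grip":85,"dx":0,"dy":0,"dz":0,"wx":0,"wy":0,"wz":0}]'
python3 - <<'E'
from h import *
o=ctrl.get_obs(); print(o['ee_pos'],o['tcp_rot'],o['wrist_force'],o['qpos'])
save('wrist','w1.png',1.5); save('side','s1.png',1.5)
E
```

```text
time_s: 1.9
ee_pos: [0.5209, 0.0021, 0.3169]
tcp_rot: [-0.002, 0.996, 0.09, -0.003]
wrist_force: [-1.0, -0.7, -1.1]
grip_width: 0.0852
[0.52093055 0.00210716 0.31686824] [-0.00178266  0.99589388  0.09045865 -0.00307094] [-1.04709904 -0.70528617 -1.07599757] [-0.13198815 -0.06253203  1.7513688   0.00213481  1.45953354  1.25739787]
```

View pics/w1.png

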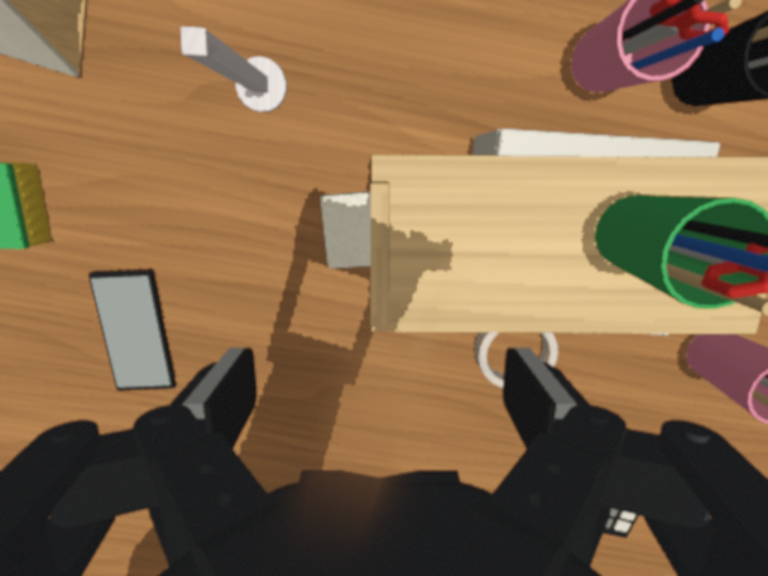

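View pics/s1.png

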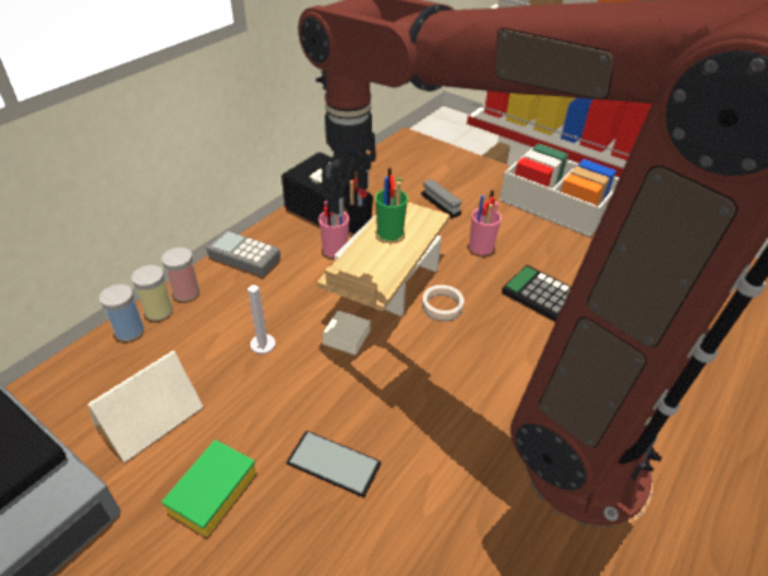

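```bash
cat >> h.py <<'E'
from scipy.spatial.transform import Rotation as Ro
def wcloud(c,o):
    z=c['z_map'];v,u=np.mgrid[:z.shape[0],:z.shape[1]]
    P=np.stack([(u-c['cx'])/c['fx']*z,(v-c['cy'])/c['fy']*z,z],-1)
    T=np.array(c['T_tool_cam']); P=P@T[:3,:3].T+T[:3,3]
    q=o['tcp_rot']; R=Ro.from_quat([q[1],q[2],q[3],q[0]]).as_matrix()
    W=P@R.T+o['ee_pos']; W[z==0]=np.nan; return W
E
python3 - <<'E'
from h import *
from scipy import ndimage as nd
o=ctrl.get_obs(); c=ctrl.read_camera('wrist'); W=wcloud(c,o); z=W[...,2]
f=c['frame'].astype(int)
for nm,lo,hi in(('lip',.146,.162),('plank',.108,.122),('post',.15,.17)):
    m=(z>lo)&(z<hi); l,k=nd.label(m)
    for i in range(1,k+1):
        P=W[l==i]
        if len(P)<60: continue
        vv,uu=np.where(l==i); print(nm,len(P),'px',uu.mean().round(),vv.mean().round(),P.mean(0).round(4),cv2.minAreaRect(P[:,:2].astype(np.float32)))
E
```

```text
lip 429 px 128.0 29.0 [0.6413 0.1434 0.1579] ((0.6420735716819763, 0.1452438086271286), (0.01646885834634304, 0.016721410676836967), 6.90942907333374)
lip 74 px 469.0 23.0 [ 0.709  -0.1879  0.1493] ((0.7091296911239624, -0.18848352134227753), (0.006775581277906895, 0.008586611598730087), 12.661415100097656)
lip 1193 px 249.0 168.0 [0.5254 0.0027 0.1548] ((0.5221768617630005, 0.002446124330163002), (0.10960530489683151, 0.01361214742064476), 10.355560302734375)
lip 374 px 413.0 151.0 [ 0.5763 -0.1719  0.1542] ((0.574420690536499, -0.1773555725812912), (0.02386326529085636, 0.06092550978064537), 88.81011199951172)
lip 74 px 451.0 174.0 [ 0.5592 -0.2231  0.1541] ((0.5596100091934204, -0.22000648081302643), (0.011737189255654812, 0.0071935211308300495), 82.52064514160156)
plank 262 px 441.0 15.0 [ 0.724  -0.1765  0.1145] ((0.7236356735229492, -0.17850713431835175), (0.04414389282464981, 0.010965361259877682), 77.98133850097656)
plank 63 px 445.0 33.0 [ 0.7078 -0.1862  0.1156] ((0.7076001167297363, -0.18617567420005798), (0.007412097416818142, 0.003696036757901311), 39.25808334350586)
pla
[... 395 characters left out ...]
, (0.01646885834634304, 0.016721410676836967), 6.90942907333374)
post 1184 px 249.0 168.0 [0.525  0.0027 0.1549] ((0.5221768617630005, 0.002446124330163002), (0.10960530489683151, 0.01361214742064476), 10.355560302734375)
post 510 px 416.0 152.0 [ 0.5768 -0.1717  0.1605] ((0.5754501819610596, -0.17724643647670746), (0.02363622561097145, 0.06163555383682251), 86.1624526977539)
post 106 px 464.0 142.0 [ 0.5954 -0.2179  0.1618] ((0.5963957905769348, -0.21704944968223572), (0.014289580285549164, 0.0025672356132417917), 44.832462310791016)
post 127 px 453.0 174.0 [ 0.5607 -0.2208  0.1601] ((0.5609217882156372, -0.21775402128696442), (0.015555246733129025, 0.007946345955133438), 71.98139953613281)
```

The wrist view shows the lip at px (380,255) square with the jaws, the post top at (193,42), and the notes beneath. Lip centre is (0.5222, 0.0024) with the plank at 10.1°, post (0.642, 0.1453), riser about 6.9°. Descending.

```bash
python3 -m inch '[{"grip":85,"dx":0,"dy":2,"dz":-40,"wx":0,"wy":0,"wz":0},{"grip":85,"dx":0,"dy":3,"dz":-80,"wx":0,"wy":0,"wz":0},{"grip":85,"dx":0,"dy":3,"dz":-120,"wx":0,"wy":0,"wz":0},{"grip":85,"dx":0,"dy":3,"dz":-150,"wx":0,"wy":0,"wz":0},{"grip":85,"dx":0,"dy":3,"dz":-170,"wx":0,"wy":0,"wz":0}]'
python3 -m inch '[{"grip":85,"dx":0,"dy":0,"dz":-10,"wx":0,"wy":0,"wz":0},{"grip":85,"dx":0,"dy":0,"dz":-18,"wx":0,"wy":0,"wz":0},{"grip":85,"dx":0,"dy":0,"dz":-24,"wx":0,"wy":0,"wz":0},{"grip":85,"dx":0,"dy":0,"dz":-24,"wx":0,"wy":0,"wz":0},{"grip":85,"dx":0,"dy":0,"dz":-24,"wx":0,"wy":0,"wz":0}]'
python3 - <<'E'
from h import *
o=ctrl.get_obs(); print(o['ee_pos'],o['tcp_rot'],o['wrist_force'],o['ft_torque'])
E
```

```text
time_s: 2.47
ee_pos: [0.5197, -0.0004, 0.1486]
tcp_rot: [-0.0, 0.996, 0.087, -0.002]
wrist_force: [-0.1, -0.4, 0.7]
grip_width: 0.0848
time_s: 2.88
ee_pos: [0.523, 0.0006, 0.1288]
tcp_rot: [0.0, 0.996, 0.088, 0.001]
wrist_force: [0.2, 0.6, -0.8]
grip_width: 0.0852
[0.52296504 0.00062357 0.12875701] [3.14358609e-04 9.96135131e-01 8.78245142e-02 1.24748885e-03] [ 0.23160115  0.63405528 -0.75984886] [-0.04959898  0.02124545 -0.00936516]
```

```bash
python3 -m inch '[{"grip":85,"dx":0,"dy":2,"dz":-3,"wx":0,"wy":0,"wz":0},{"grip":40,"dx":0,"dy":2,"dz":-3,"wx":0,"wy":0,"wz":0},{"grip":25,"dx":0,"dy":2,"dz":-3,"wx":0,"wy":0,"wz":0},{"grip":20,"dx":0,"dy":2,"dz":-3,"wx":0,"wy":0,"wz":0},{"grip":20,"dx":0,"dy":2,"dz":-3,"wx":0,"wy":0,"wz":0}]' 30
python3 -m inch '[{"grip":17,"dx":0,"dy":0,"dz":0,"wx":0,"wy":0,"wz":0},{"grip":12,"dx":0,"dy":0,"dz":0,"wx":0,"wy":0,"wz":0},{"grip":8,"dx":0,"dy":0,"dz":0,"wx":0,"wy":0,"wz":0},{"grip":5,"dx":0,"dy":0,"dz":0,"wx":0,"wy":0,"wz":0},{"grip":5,"dx":0,"dy":0,"dz":0,"wx":0,"wy":0,"wz":0}]' 30
python3 - <<'E'
from h import *
o=ctrl.get_obs(); print(o['ee_pos'],o['tcp_rot'],o['wrist_force'],o['ft_torque'])
save('wrist','w2.png',1.5)
save('side','s2.png',1.5)
E
```

```text
time_s: 3.3
ee_pos: [0.522, 0.0031, 0.1246]
tcp_rot: [0.0, 0.996, 0.088, 0.0]
wrist_force: [-1.4, -0.1, -0.4]
grip_width: 0.038
time_s: 3.72
ee_pos: [0.5219, 0.0029, 0.1245]
tcp_rot: [0.0, 0.996, 0.088, 0.0]
wrist_force: [-1.1, -1.3, 0.9]
grip_width: 0.0135
[0.5219103  0.00290353 0.12450523] [1.10652677e-04 9.96120022e-01 8.80050187e-02 7.64130733e-05] [-1.06186773 -1.28291954  0.88806624] [-0.04868391  0.06049851 -0.06841286]
```

View pics/w2.png

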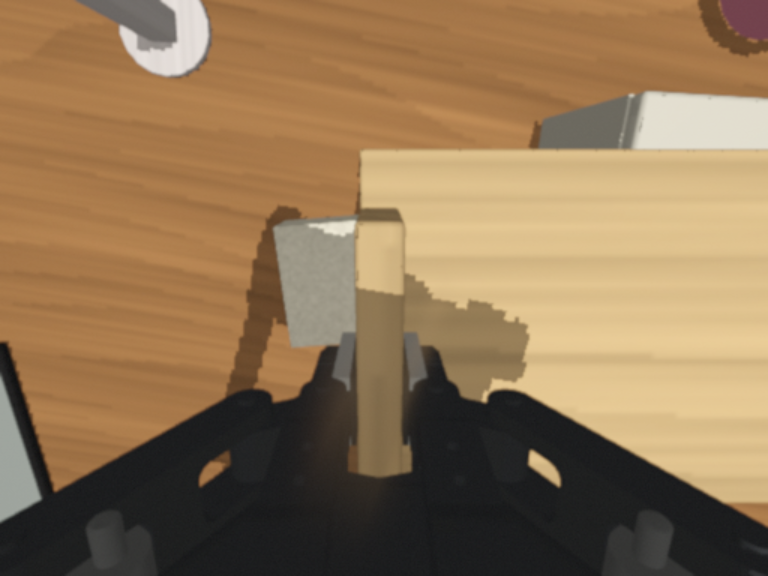

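View pics/s2.png

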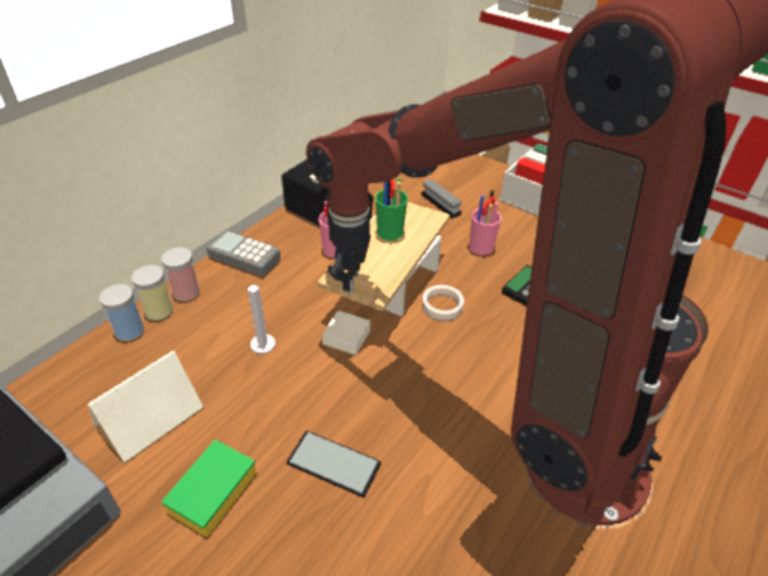

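Grip confirmed: the lip sits between the pads at px (380,340), opening 13.5 mm. I'll slide 120 mm along the riser's y while easing out the 3.2° yaw, starting with a small test.

```bash
python3 -m inch '[{"grip":5,"dx":0,"dy":0,"dz":0,"wx":0,"wy":0,"wz":0},{"grip":5,"dx":0,"dy":2,"dz":0,"wx":0,"wy":0,"wz":0},{"grip":5,"dx":0,"dy":5,"dz":0,"wx":0,"wy":0,"wz":-0.1},{"grip":5,"dx":0,"dy":9,"dz":0,"wx":0,"wy":0,"wz":-0.2},{"grip":5,"dx":-1,"dy":14,"dz":0,"wx":0,"wy":0,"wz":-0.4}]' 50
python3 - <<'E'
from h import *
o=ctrl.get_obs(); print(o['ee_pos'],o['tcp_rot'],o['wrist_force'],o['ft_torque'])
E
```

```text
time_s: 4.23
ee_pos: [0.5216, 0.016, 0.1245]
tcp_rot: [0.001, 0.996, 0.084, 0.001]
wrist_force: [1.0, -5.2, 1.4]
grip_width: 0.0134
[0.52156303 0.01599335 0.1245243 ] [1.16047180e-03 9.96426860e-01 8.44490141e-02 7.27536438e-04] [ 0.96509725 -5.19189428  1.37538011] [-0.48978643 -0.04878042  0.08670629]
```

```bash
python3 -m inch '[{"grip":5,"dx":0,"dy":5,"dz":0,"wx":0,"wy":0,"wz":-0.2},{"grip":5,"dx":0,"dy":11,"dz":0,"wx":0,"wy":0,"wz":-0.4},{"grip":5,"dx":-1,"dy":17,"dz":0,"wx":0,"wy":0,"wz":-0.6},{"grip":5,"dx":-1,"dy":23,"dz":0,"wx":0,"wy":0,"wz":-0.8},{"grip":5,"dx":-1,"dy":29,"dz":0,"wx":0,"wy":0,"wz":-1}]'
python3 -m inch '[{"grip":5,"dx":0,"dy":6,"dz":0,"wx":0,"wy":0,"wz":-0.2},{"grip":5,"dx":0,"dy":12,"dz":0,"wx":0,"wy":0,"wz":-0.4},{"grip":5,"dx":-1,"dy":18,"dz":0,"wx":0,"wy":0,"wz":-0.6},{"grip":5,"dx":-1,"dy":23,"dz":0,"wx":0,"wy":0,"wz":-0.8},{"grip":5,"dx":-1,"dy":28,"dz":0,"wx":0,"wy":0,"wz":-1}]'
python3 - <<'E'
from h import *
o=ctrl.get_obs(); print(o['ee_pos'],o['tcp_rot'],o['wrist_force'],o['ft_torque'])
save('scene','c3.png',1.5); save('side','s3.png',1.5)
E
```

```text
time_s: 4.65
ee_pos: [0.5197, 0.0464, 0.1243]
tcp_rot: [0.0, 0.997, 0.076, -0.0]
wrist_force: [0.2, -4.6, 1.1]
grip_width: 0.0137
time_s: 5.07
ee_pos: [0.5185, 0.0747, 0.1241]
tcp_rot: [0.0, 0.998, 0.067, -0.0]
wrist_force: [0.3, -4.4, 0.5]
grip_width: 0.013
[0.51851474 0.07468476 0.12411308] [ 4.85618879e-05  9.97743514e-01  6.71403561e-02 -2.23988500e-04] [ 0.30768292 -4.39464509  0.45963285] [-0.81480381 -0.16030519 -0.03764194]
```

View pics/c3.png

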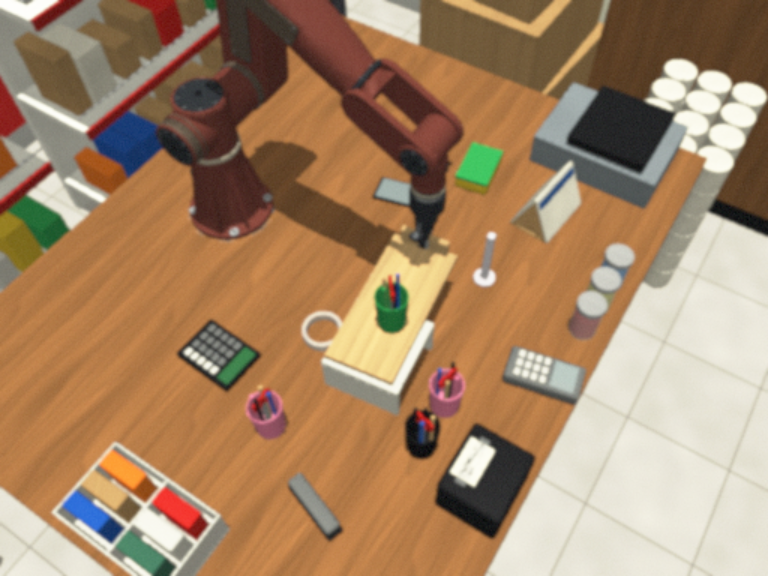

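View pics/s3.png

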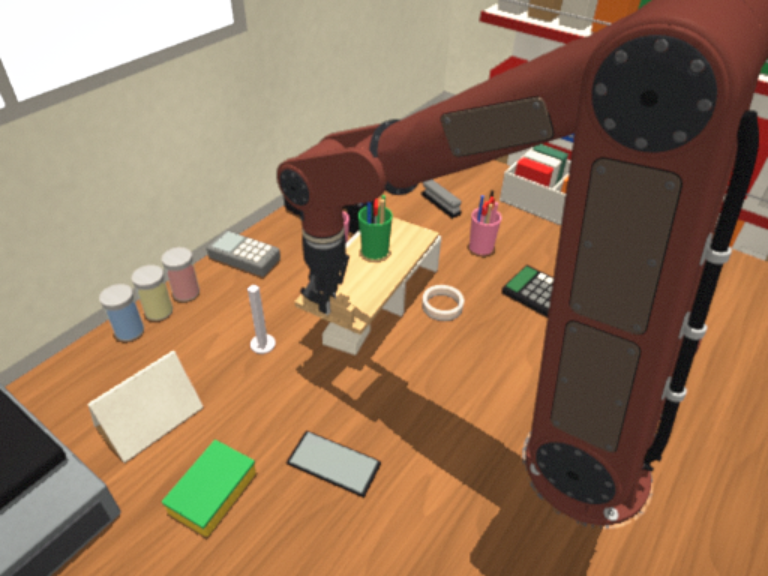

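```bash
cat > m.py <<'E'
from h import *
from scipy import ndimage as nd
import sys
n=sys.argv[1]; k0=sys.argv[2]
o=ctrl.get_obs()
c=dict(np.load(f'pics/{k0}.npz')); W=cloud(c) if n!='wrist' else wcloud(c,o); f=c['frame'].astype(int); z=W[...,2]
woody=(f[...,0]>f[...,2]+30)&(f[...,0]-f[...,1]<70)&(f[...,0]>100)
m=(np.abs(z-0.115)<0.008)&woody&(W[...,0]>.4)&(W[...,0]<.7)&(W[...,1]>-.35)&(W[...,1]<.17)
l,k=nd.label(m); s=nd.sum(m,l,range(1,k+1)); P=W[l==1+np.argmax(s)]
r=cv2.minAreaRect(P[:,:2].astype(np.float32)); print(len(P),r); print(cv2.boxPoints(r).round(4).tolist())
A=np.c_[P[:,:2]-P[:,:2].mean(0),np.ones(len(P))]; co=np.linalg.lstsq(A,P[:,2],rcond=None)[0]; print('plane slope deg x,y',np.degrees(co[:2]).round(2),'z',co[2].round(4))
g=(f[...,1]>f[...,0]+30)&(f[...,1]>f[...,2]+20)&(z>.195)&(z<.25)&(W[...,1]<0)
P=W[g]; 
if len(P): print('pot rim',len(P),cv2.minEnclosingCircle(P[:,:2].astype(np.float32)),P[:,2].max())
m=(z>.15)&(z<.168)&(abs(W[...,0]-.642)<.02)&(abs(W[...,1]-.145)<.02)
if m.sum()>10: print('post',m.sum(),cv2.minAreaRect(W[m][:,:2].astype(np.float32)))
E
python3 m.py scene c3; python3 m.py side s3
```

```text
3609 ((0.5401794910430908, -0.08750821650028229), (0.15192994475364685, 0.3447783589363098), 7.826991081237793)
[[0.4413999915122986, 0.07289999723434448], [0.48840001225471497, -0.2685999870300293], [0.6388999819755554, -0.24789999425411224], [0.5920000076293945, 0.09359999746084213]]
plane slope deg x,y [-0.03 -0.19] z 0.1135
pot rim 129 ((0.5629021525382996, -0.1296393722295761), 0.03453477472066879) 0.24578539178110326
post 29 ((0.6428802609443665, 0.14383545517921448), (0.01430752407759428, 0.018290961161255836), 7.081133842468262)
2308 ((0.5402541756629944, -0.08486290276050568), (0.1522812694311142, 0.34492138028144836), 7.641304016113281)
[[0.44190001487731934, 0.07590000331401825], [0.4876999855041504, -0.26589998602867126], [0.638700008392334, -0.24570000171661377], [0.5928000211715698, 0.09619999676942825]]
plane slope deg x,y [ 0.2  -0.13] z 0.1149
pot rim 175 ((0.33262231945991516, -0.7422438859939575), 0.6930117607116699) 0.2498751010747043
post 42 ((0.6406977772712708, 0.14717936515808105), (0.01745896227657795, 0.01656605675816536), 5.508381366729736)
```

The plank follows, level, with the pot (392,307) riding along and the riser still carrying the other end. Last 48 mm.

```bash
python3 -m inch '[{"grip":5,"dx":0,"dy":5,"dz":0,"wx":0,"wy":0,"wz":-0.1},{"grip":5,"dx":-1,"dy":11,"dz":0,"wx":0,"wy":0,"wz":-0.3},{"grip":5,"dx":-1,"dy":17,"dz":0.2,"wx":0,"wy":0,"wz":-0.5},{"grip":5,"dx":-1,"dy":23,"dz":0.3,"wx":0,"wy":0,"wz":-0.7},{"grip":5,"dx":-2,"dy":29,"dz":0.4,"wx":0,"wy":0,"wz":-0.8}]'
python3 -m inch '[{"grip":5,"dx":0,"dy":5,"dz":0,"wx":0,"wy":0,"wz":0},{"grip":5,"dx":-1,"dy":10,"dz":0,"wx":0,"wy":0,"wz":0},{"grip":5,"dx":-1,"dy":14,"dz":0,"wx":0,"wy":0,"wz":0},{"grip":5,"dx":-1,"dy":17,"dz":0,"wx":0,"wy":0,"wz":0},{"grip":5,"dx":-1,"dy":18,"dz":0,"wx":0,"wy":0,"wz":0}]'
python3 -m inch '[{"grip":5,"dx":0,"dy":0,"dz":0,"wx":0,"wy":0,"wz":0},{"grip":5,"dx":0,"dy":0,"dz":0,"wx":0,"wy":0,"wz":0},{"grip":5,"dx":0,"dy":0,"dz":0,"wx":0,"wy":0,"wz":0}]'
python3 - <<'E'
from h import *
o=ctrl.get_obs(); print(o['ee_pos'],o['tcp_rot'],o['wrist_force'],o['ft_torque'])
save('scene','c4.png',1.5); save('side','s4.png',1.5); save('wrist','w4.png',1.5)
th=np.radians(6.9); y=np.array([-np.sin(th),np.cos(th)])
print('short by mm',1000*(np.array([.642,.1453])@y-o['ee_pos'][:2]@y-.007))
E
python3 m.py scene c4; python3 m.py side s4;python3 m.py wrist w4
```

```text
time_s: 5.58
ee_pos: [0.5165, 0.1037, 0.1243]
tcp_rot: [-0.0, 0.998, 0.06, -0.0]
wrist_force: [1.1, -2.7, -2.0]
grip_width: 0.0133
time_s: 6.0
ee_pos: [0.5153, 0.1217, 0.1244]
tcp_rot: [-0.0, 0.998, 0.06, -0.001]
wrist_force: [0.7, -3.2, -1.4]
grip_width: 0.0133
time_s: 6.25
ee_pos: [0.5154, 0.1217, 0.1246]
tcp_rot: [-0.001, 0.998, 0.06, -0.0]
wrist_force: [-0.4, 1.1, -1.3]
grip_width: 0.0131
[0.51540146 0.12170926 0.12457966] [-8.12784338e-04  9.98202780e-01  5.99197972e-02 -4.08869423e-04] [-0.43669102  1.07507669 -1.30694041] [ 0.00868414  0.06368554 -0.1223088 ]
short by mm 1.21073031808138
3430 ((0.5347506999969482, -0.041055113077163696), (0.15171551704406738, 0.34698858857154846), 6.628279685974121)
[[0.43939998745918274, 0.12250000238418579], [0.47940000891685486, -0.22210000455379486], [0.6301000118255615, -0.2046000063419342], [0.5900999903678894, 0.14000000059604645]]
plane slope deg x,y [-0.01  0.02] z 0.1135
pot rim 124 ((0.5569592118263245, -0.08591166883707047), 0.035175349563360214) 0.2491092908745629
post 26 ((0.6425694227218628, 0.14256539940834045), (0.014413131400
[... 222 characters left out ...]
2175, -0.21940000355243683], [0.6299999952316284, -0.2011999934911728], [0.588699996471405, 0.14079999923706055]]
plane slope deg x,y [ 0.23 -0.02] z 0.115
pot rim 160 ((0.5555431246757507, -0.08007826656103134), 0.03743553161621094) 0.24785531670646757
post 42 ((0.6407345533370972, 0.14754758775234222), (0.019439784809947014, 0.017067192122340202), 2.649583101272583)
46517 ((0.5249642133712769, 0.038963206112384796), (0.15002404153347015, 0.17868071794509888), 6.874592304229736)
[[0.4397999942302704, 0.11869999766349792], [0.4611999988555908, -0.05869999900460243], [0.6100999712944031, -0.040800001472234726], [0.588699996471405, 0.13660000264644623]]
plane slope deg x,y [0.03 0.05] z 0.1149
```

```bash
python3 -m inch '[{"grip":5,"dx":0,"dy":0.8,"dz":0,"wx":0,"wy":0,"wz":0},{"grip":5,"dx":0,"dy":1.6,"dz":0,"wx":0,"wy":0,"wz":0},{"grip":5,"dx":0,"dy":1.6,"dz":0,"wx":0,"wy":0,"wz":0},{"grip":5,"dx":0,"dy":1.6,"dz":0,"wx":0,"wy":0,"wz":0},{"grip":5,"dx":0,"dy":1.6,"dz":0,"wx":0,"wy":0,"wz":0}]'
python3 - <<'E'
from h import *
o=ctrl.get_obs(); print(o['ee_pos'],o['wrist_force'],o['ft_torque'])
save('wrist','w5.png',1.5); save('scene','c5.png',1.5); save('side','s5.png',1.5)
th=np.radians(6.9); y=np.array([-np.sin(th),np.cos(th)])
print('short by mm',1000*(np.array([.642,.1453])@y-o['ee_pos'][:2]@y-.007))
E
python3 m.py wrist w5;python3 m.py scene c5; python3 m.py side s5
```

```text
time_s: 6.82
ee_pos: [0.5158, 0.1222, 0.1246]
tcp_rot: [0.0, 0.998, 0.06, -0.0]
wrist_force: [-0.6, -2.2, -3.5]
grip_width: 0.0133
[0.51576351 0.12219373 0.1245607 ] [-0.61822126 -2.21001727 -3.49027161] [-0.32990182  0.07033023 -0.23111645]
short by mm 0.7732625715519892
46360 ((0.525365948677063, 0.03911378234624863), (0.15010948479175568, 0.17983753979206085), 6.8471808433532715)
[[0.4401000142097473, 0.11940000206232071], [0.46160000562667847, -0.05909999832510948], [0.6105999946594238, -0.041200000792741776], [0.5892000198364258, 0.13729999959468842]]
plane slope deg x,y [0.04 0.07] z 0.1149
3412 ((0.5343880653381348, -0.04103149473667145), (0.1525242030620575, 0.3425059914588928), 6.6443352699279785)
[[0.43880000710487366, 0.12020000070333481], [0.47850000858306885, -0.2199999988079071], [0.6299999952316284, -0.20229999721050262], [0.5903000235557556, 0.1378999948501587]]
plane slope deg x,y [-0.03  0.02] z 0.1136
pot rim 117 ((0.5563482046127319, -0.08409727364778519), 0.03546133264899254) 0.2472842617435457
post 27 ((0.6421896815299988, 0.14516186714172363), (0.013990465551614761, 0.02029896154999733), 7.131232738494873)
2544 ((0.5349528193473816, -0.038130924105644226), (0.15251483023166656, 0.3433017432689667), 6.653982639312744)
[[0.439300000667572, 0.12349999696016312], [0.47909998893737793, -0.2175000011920929], [0.6305999755859375, -0.19979999959468842], [0.5907999873161316, 0.1412000060081482]]
plane slope deg x,y [ 0.19 -0.02] z 0.115
pot rim 151 ((0.5568137764930725, -0.07699883729219437), 0.037159793078899384) 0.24893814103409054
post 42 ((0.6410720944404602, 0.14650428295135498), (0.017254000529646873, 0.016691211611032486), 5.566764831542969)
```

View pics/w5.png

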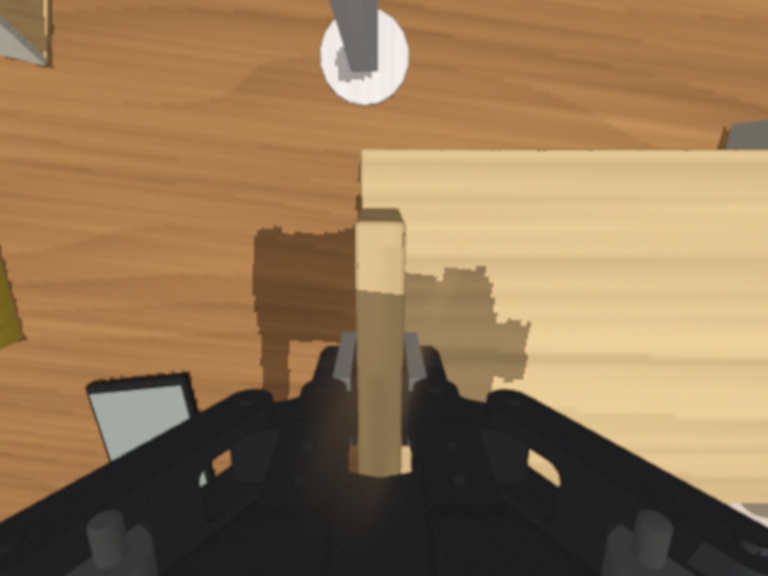

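View pics/s5.png

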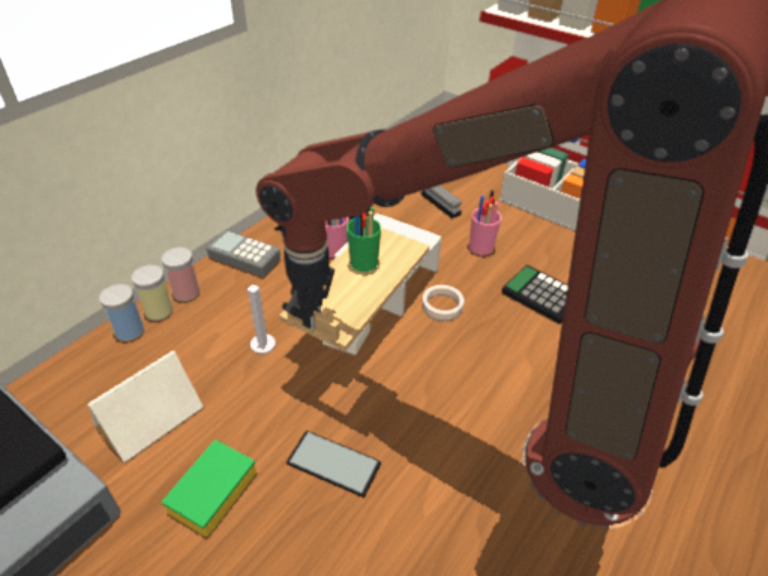

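View pics/c5.png

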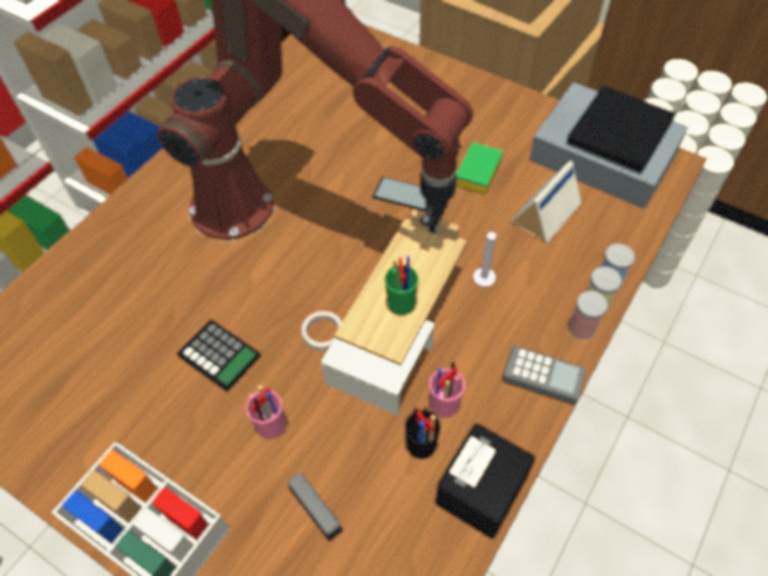

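Run:
```python
from h import *
o=ctrl.get_obs(); c=dict(np.load('pics/w5.npz')); W=wcloud(c,o); z=W[...,2]; f=c['frame'].astype(int)
th=np.radians(6.9); Y=np.array([-np.sin(th),np.cos(th)])
m=(f.min(-1)>150)&(f.max(-1)-f.min(-1)<30)&(z<.02); m[:, :150]=0; m[:,330:]=0; m[100:]=0
P=W[m]; print(len(P),cv2.minEnclosingCircle(P[:,:2].astype(np.float32)), np.median(z[m]))
(cx,cy),r=cv2.minEnclosingCircle(P[:,:2].astype(np.float32)); print('foot y',np.array([cx,cy])@Y)
w=(z>.108)&(z<.122)&(W[...,0]>.575)
print('end y',np.percentile(W[w][:,:2]@Y,[99,99.5,99.9,100]))
p=(z>.03)&(z<.14)&(abs(W[...,0]-.642)<.03)&(abs(W[...,1]-.145)<.03); q=W[p][:,:2]@Y; print('post shaft y', p.sum(),np.percentile(q,[1,50,99]))
```

```text
1915 ((0.6421831250190735, 0.14490126073360443), 0.02560141682624817) 0.006068587085183361
foot y 0.06670193985537222
end y [0.06496898 0.06842503 0.07352353 0.07491539]
post shaft y 1095 [0.05955896 0.06715463 0.07489575]
```

End face is about 1 mm short of the post's middle; one last small nudge.

```bash
python3 -m inch '[{"grip":5,"dx":0,"dy":0.6,"dz":0,"wx":0,"wy":0,"wz":0},{"grip":5,"dx":-0.2,"dy":1.2,"dz":0,"wx":0,"wy":0,"wz":0},{"grip":5,"dx":-0.2,"dy":1.2,"dz":0,"wx":0,"wy":0,"wz":0},{"grip":5,"dx":-0.2,"dy":1.2,"dz":0,"wx":0,"wy":0,"wz":0},{"grip":5,"dx":-0.2,"dy":1.2,"dz":0,"wx":0,"wy":0,"wz":0}]'
python3 -m inch '[{"grip":5,"dx":0,"dy":0,"dz":0,"wx":0,"wy":0,"wz":0},{"grip":5,"dx":0,"dy":0,"dz":0,"wx":0,"wy":0,"wz":0},{"grip":5,"dx":0,"dy":0,"dz":0,"wx":0,"wy":0,"wz":0},{"grip":5,"dx":0,"dy":0,"dz":0,"wx":0,"wy":0,"wz":0},{"grip":5,"dx":0,"dy":0,"dz":0,"wx":0,"wy":0,"wz":0}]'
python3 - <<'E'
from h import *
o=ctrl.get_obs(); print(o['ee_pos'],o['wrist_force'],o['ft_torque'],o['joint_vel'].round(4))
save('wrist','w6.png',1.5); save('side','s6.png',1.5)
th=np.radians(6.9); y=np.array([-np.sin(th),np.cos(th)])
print('short by mm',1000*(np.array([.642,.1453])@y-o['ee_pos'][:2]@y-.007))
E
python3 m.py wrist w6; python3 m.py side s6
```

```text
time_s: 7.38
ee_pos: [0.5155, 0.124, 0.1246]
tcp_rot: [-0.0, 0.998, 0.06, -0.0]
wrist_force: [0.4, -2.6, -5.2]
grip_width: 0.0131
time_s: 7.8
ee_pos: [0.5156, 0.124, 0.1246]
tcp_rot: [-0.0, 0.998, 0.06, -0.0]
wrist_force: [-0.3, -1.5, -5.6]
grip_width: 0.0129
[0.51555151 0.12399013 0.12463339] [-0.30400129 -1.46253167 -5.55333121] [-0.10132768  0.00281822 -0.02115275] [-0.     -0.0014 -0.001  -0.0005 -0.0003 -0.0006]
short by mm -1.0355909279989661
46497 ((0.5252007246017456, 0.041147228330373764), (0.1499314159154892, 0.17879021167755127), 6.919951915740967)
[[0.4399999976158142, 0.120899997651577], [0.46160000562667847, -0.05660000070929527], [0.6104000210762024, -0.038600001484155655], [0.5888000130653381, 0.1388999968767166]]
plane slope deg x,y [0.02 0.08] z 0.115
2535 ((0.5344123840332031, -0.03695234656333923), (0.15278226137161255, 0.3439551293849945), 6.587050437927246)
[[0.43880000710487366, 0.1251000016927719], [0.478300005197525, -0.21660000085830688], [0.6299999952316284, -0.19900000095367432], [0.5906000137329102, 0.14270000159740448]]
plane slope deg x,y [ 0.16 -0.01] z 0.115
pot rim 156 ((0.5550094246864319, -0.07595905661582947), 0.036566637456417084) 0.24955809907708063
post 43 ((0.6410296559333801, 0.14661574363708496), (0.01693626679480076, 0.0175187885761261), 4.874223709106445)
```

```bash
python3 -m inch '[{"grip":5,"dx":0,"dy":0,"dz":-0.1,"wx":0,"wy":0,"wz":0},{"grip":5,"dx":0,"dy":0,"dz":-0.2,"wx":0,"wy":0,"wz":0},{"grip":5,"dx":0,"dy":0,"dz":-0.3,"wx":0,"wy":0,"wz":0},{"grip":5,"dx":0,"dy":0,"dz":-0.3,"wx":0,"wy":0,"wz":0},{"grip":5,"dx":0,"dy":0,"dz":-0.3,"wx":0,"wy":0,"wz":0}]'
python3 - <<'E'
from h import *
o=ctrl.get_obs(); print(o['ee_pos'],o['wrist_force'],o['ft_torque'])
save('wrist','w7.png',1.5)
E
python3 m.py wrist w7
```

```text
time_s: 8.32
ee_pos: [0.5156, 0.124, 0.1246]
tcp_rot: [-0.0, 0.998, 0.06, -0.0]
wrist_force: [-0.7, -1.2, -3.0]
grip_width: 0.0132
[0.51559839 0.12397751 0.12456266] [-0.6876243  -1.19205285 -2.99747993] [-0.05511831  0.10332375 -0.06571615]
46474 ((0.5254176259040833, 0.04100312292575836), (0.14972729980945587, 0.1791573166847229), 6.909218788146973)
[[0.44029998779296875, 0.120899997651577], [0.461899995803833, -0.05689999833703041], [0.6104999780654907, -0.03889999911189079], [0.5889999866485596, 0.1388999968767166]]
plane slope deg x,y [0.03 0.06] z 0.1149
```

Load at the gripper is now about 3 N, roughly the plank's share. It is level and aligned, so I'm handing in.

```bash
python3 -c "
from rig import ctrl
print(ctrl.hand_in()); o=ctrl.get_obs(); print(o['time_s'],o['ee_pos'],o['wrist_force'],o['grip_width'])"
```

```text
the job is handed in; nothing more can be done
None
the job is handed in; nothing more can be done
```

I pinched the plank's lip from above and slid the plank about 120 mm out along the riser's direction. On the way I turned it about 3° so that it lies parallel to the riser. I handed the job in at about 8.3 s, with the gripper still holding the lip at 50 N.

What the last checks showed:
- **Alignment:** by the wrist camera the lip-end face is within about 0.5 mm of the post's middle. The arm's own position reading instead puts it about 1 mm too far out, and the side camera about 0.5 mm too far out. The cameras' calibration is only good to about 2 mm.
- **Level:** the plank's slope is below 0.1° along its length, and its angle matches the riser's at 6.9°. The side camera showed up to 0.2° across its width, as it did for most of the slide.
- **Forces:** wrist force readings stayed below about 6 N. After the final nudge the gripper was carrying about 5.6 N, so I lowered it slightly, and it then carried about 3 N. The other end is still resting on the riser.
- **Surroundings:** the pot is still standing on the plank. I saw no sign in the pictures that the post or other items had moved, but I did not measure them, except the post, whose readings stayed within 2–3 mm. At the end the notes block was mostly hidden under the plank, so I could not check it directly.

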